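# Tuck the drip strip under the splash leaf of a drain board and hold it down

## Task

Pick up the steel drip strip by its grip and tuck its plain edge (the one without the turned-up lip) under the lower edge of the drain board's hinged splash leaf: the strip lies between the two kerbs and goes in until it meets the stop under the leaf. Do not lift the leaf on the way, and leave the cup, the label roll and the tape roll where they are. Finish holding on: keep the fingers on the strip and press it flat against the board with a firm push of about 10 N; do not let go.

Things in the scene. Friction and masses are not known exactly. Their poses are not given: they have to be found in the camera images.
- strip: Loose steel plate, 0.2 kg, 100 (x) x 120 (y) x 4 mm; origin at the centre of its underside, z up. Plain edge, to be tucked in, at x = +50 mm; the edge at x = -50 has a turned-up lip 5 mm thick, 12 mm high overall. Black grip block on top: x -37 to +13 mm, 14 mm wide in y (centred), top 44 mm above the underside. Starts flat on the desk, plain edge roughly away from the robot.
- strip_grip (a point): Point in the strip's grip where to take it, 12 mm behind the strip's origin along x, 28 mm above its underside; fingers close along the strip's y on the 14 mm width. Axes as the strip's.
- strip_edge (a point): Middle of the plain edge of the strip, at its underside (strip x = +50 mm, z = 0). Axes as the strip's.
- board: Fixed grey drain board, 200 (x) x 174 mm (y), its top surface rising 8 degrees along +x, away from the robot. Origin on the desk under its centre, own z vertical; surface 27.5 mm above the desk at the centre, 14 mm at the front edge. Side kerbs 8 mm above the surface, 150 mm apart inside.
- lap (a point): Point on the board's surface below the middle of the leaf's free edge, 25 mm up-slope of the board's centre, 31 mm above the desk. Axes of the surface: x up the slope, under the leaf; y across; z out of the surface. The surface runs 125 mm down the slope from here. A fixed stop bar 5 mm high lies across under the leaf: the strip's plain edge meets it at x = +30 mm.
- leaf (a joint): Hinge of the splash leaf, rad: 0 = lying at rest by its own weight, grows as its free edge lifts. Steel sheet 0.15 kg, 140 mm wide, 70 mm long, hinged at the board's upper end; at rest its underside is 7 mm above the board's surface, its last 10 mm flared up to 8 to 9 mm. The 4 mm strip passes under without touching if kept flat on the board.
- leaf_edge (a point): Middle of the free lower edge of the splash leaf, about 10 mm above the board's surface.
- cup: Lidded specimen cup, 64 mm across and 64 mm high, a bystander; origin at the centre of its underside.
- roll: Roll of white labels, 69 mm across and 41 mm high, a bystander; origin at the centre of its underside.
- tape: Roll of masking tape, 103 mm across and 25 mm high, a bystander; origin at the centre of its underside.

How it is judged (in metres and radians):
On the way, in this order (a step that is already met when the one before it is completed fails the run):
1. the strip is lifted off the desk (height (world z) of strip above 0.03 m and contact force between the fingers and strip above 1 N), for 0.1 s.
2. the strip's plain edge is tucked under the leaf, nearly to the stop, flat on the board (x of strip_edge in the frame of lap between 0.024 and 0.034 m and z of strip_edge in the frame of lap between -0.004 and 0.004 m and y of strip_edge in the frame of lap between -0.018 and 0.018 m and angle between the z axis of strip and the z axis of lap, either way round below 0.06 rad and angle between the x axis of strip and the x axis of lap, either way round below 0.1 rad), for 0.1 s.
At the end, for the whole second after the job is handed in: Plain edge 24 to 34 mm under the leaf (stop at 30), within 18 mm of mid-board and 4 mm of its surface; strip flat within 0.06 rad, square within 0.1 rad, at rest; leaf down (below 0.03 rad); fingers still on the strip (over 2 N), strip pressed on the board with over 5 N (all of step 2 and value of joint leaf below 0.03 rad and contact force between strip and board above 5 N and contact force between the fingers and strip above 2 N and linear speed of strip below 0.02 m/s); the arm keeps its last pose, push and grip.
It fails at once if the splash leaf is lifted (more than 0.08 rad, about 6 mm at its edge) (value of joint leaf above 0.08 rad).
It fails at once if the specimen cup is disturbed (moved more than 20 mm) (distance of cup from where it was at the start of the episode above 0.02 m).
It fails at once if the label roll is disturbed (moved more than 20 mm) (distance of roll from where it was at the start of the episode above 0.02 m).
It fails at once if the tape roll is disturbed (moved more than 20 mm) (distance of tape from where it was at the start of the episode above 0.02 m).
It also fails if it takes over 40 s, if anything falls off the work surface, if the arm or the gripper's body presses on something with over 40 N, if the wrist force passes 120 N, or if a joint passes its speed limit or range.

## Robot

A 7-joint arm with a two-finger parallel gripper is mounted at the origin on a cart in front of the work surface, level with it; the furniture and walls round the work are solid. World frame = base frame: x ahead of the robot, y to its left, z up, the work surface at z = 0. Lengths are in mm, angles in rad, forces in N, time in s.
With the tool pointing down it reaches from about 350 to 900 mm from the base axis. Payload 19.9 kg.
Tool frame: the origin (TCP) lies where the fingers leave the gripper's body, on its centre line; the fingertips stand 97 mm ahead of it and the grasp point (between the pads) lies 78 mm ahead of it; z points along the fingers, y is the line along which they close (so a half turn about z gives the same grasp; the last joint's range is limited). The gripper opens to 94 mm and grips with 3 to 60 N. Pads are 16 mm wide; open, the fingers measure 119 mm over their backs; the gripper's body (75 mm by 177 mm) begins 78 mm behind the grasp point.
Start: joints at [-1.155, 0.417, -0.01, 1.614, 0.005, 1.111, -0.053], TCP at [275.661, 560.91, 302.625] pointing down, gripper open.
Joint ranges: [-2.81, 2.81], [-0.39, 2.02], [-1.27, 1.25], [0.06, 2.57], [-1.19, 4.33], [0.19, 2], [-2.82, 2.82]. Speed limits (rad/s): [1.89, 1.89, 2.39, 2.39, 3.01, 3.01, 3.01].

## Interface

Orientations are given as a rotation vector (axis times angle).
In Python, from station import sensors, cams, bot gives the robot as it stands.
- The arm moves only by the tool move_arm, never from a script. Its argument "motion" is a list of rows, each a list of 7 numbers: the shift along the tool's x, y, z in m, then the turn, a rotation vector about the tool's x, y, z in rad, then the closure, from -1 (fully open) to 1 (shut). A call has 1 to 12 rows; each row shifts and turns the commanded pose from where the row before left it, along the tool's axes as they then stand; what a row does not reach is not made up. A row lasts 1/12 s, in which the tool goes at most 41.7 mm and 7.16 degrees, less where a joint would pass 70% of its speed; a pose out of reach is approached as far as the arm can. A call with a gripper value outside its range is refused whole. The fingers move at their own pace and stop on an object; "grip_force" is the grip in N (left out, the last holds). Time passes only in rows, so rows that do not move let the fingers close. It gives the time, the measured TCP pose, the force, the opening and the grip force at its end, in the units of the state.
- sensors.state(): the state, without advancing time (a new reading comes with each control period).
- cams.read_camera(name): name is "scene" or "top" or "wrist"; returns the picture (480x640x3 uint8, red, green, blue); there is no depth.
- cams.camera_params(name): a dict with "fov_y" (degrees; the focal length in pixels is half the picture's height over the tangent of half this angle, whatever the lens; pixels are square), "cx", "cy" (the principal point, pixels), "rvec" (rotation vector, rad) and "tvec" (3), from world to camera coordinates, as OpenCV has them. Camera axes: x right, y down, z forward; pixel columns grow to the right and rows downward; lengths in mm; the calibration is good to about 2 mm. A picture is of the moment at which its call begins: read the wrist's pose just before it. camera_params takes no time and is no camera call; for the wrist camera it gives the pose at the moment of the call.
- bot.finish_job(): hands the job in; it is judged then, once.
The state is a dict: "t": time; "q": joint angles; "joint_velocities": joint speeds; "joint_torque": joint torques, N m; "tcp_pos": TCP position; "eef_rot": TCP orientation; "ft_force": force on the tool from outside, world axes, zero at the start; "torque": the same for the moment, N m; "width": opening from 0.0 (shut) to 1.0 (fully open); "grasp_force": force on a finger pad.
Only numpy, scipy, OpenCV 4.12 (cv2) and the standard library are available. Lean on these libraries where they do the work, as an engineer would, in place of code of your own. Each camera call takes 0.05 s, during which the arm holds its last target. There are 200 camera calls.

## Working session

There is one attempt and no reset: what is moved stays moved. The work goes in short steps, Python scripts to look and compute and a tool call to move; the robot and the scene stay as the last step left them, time stands still between calls to the robot, and variables do not carry over. Pictures are saved under pics/ and viewed, at most 10 in all, crops included, and the job is handed in when it is done.

Besides the shell and the picture viewer there is one more tool, called after "Call:" as a command line: name --pt "numbers of a row" for each row, then --argument value for the rest. move_arm: Moves the arm, as the interface text tells. Its arguments: {"type":"object","properties":{"motion":{"type":"array","items":{"type":"array","items":{"type":"number"}}},"grip_force":{"type":"number"}},"required":["motion"]}

```bash
ls; mkdir -p pics
python3 - <<'E'
from station import sensors, cams, bot
import cv2,numpy as np
print(sensors.state())
for n in ("top","scene"):
    im=cams.read_camera(n); print(n,cams.camera_params(n))
    cv2.imwrite(f"pics/{n}0.png",im[:,:,::-1])
print(cams.camera_params("wrist"))
E
```

```text
pics
{'t': 0.0, 'q': array([-1.15551807,  0.41799686, -0.01029542,  1.61417426,  0.00471037,
        1.11067524, -0.05299482]), 'joint_velocities': array([ 0.00023934, -0.00041977, -0.00031334,  0.00042529,  0.00047941,
       -0.00120994,  0.00052454]), 'joint_torque': array([-9.94717011e-04, -8.51233435e+01,  6.37943689e-01, -4.25970054e+01,
       -4.89557069e-02,  1.88090868e-02,  1.54431013e-04]), 'tcp_pos': array([275.55879161, 560.6906585 , 302.01092753]), 'eef_rot': array([-7.11227070e-01, -3.05984450e+00,  1.91248988e-03]), 'ft_force': array([-0.18675382, -0.30661965,  0.15444463]), 'torque': array([ 0.02599879, -0.01367203,  0.00624828]), 'grasp_force': 0.0, 'width': 0.9972417926794185}
top {'fov_y': 56.61216288891823, 'cx': 322.51287086529715, 'cy': 239.36788390051103, 'rvec': array([ 2.17757058, -2.15505679,  0.0397985 ]), 'tvec': array([-13.29952054, 551.85269591, 864.31979693])}
scene {'fov_y': 46.022777463117556, 'cx': 315.26893902268614, 'cy': 234.05617225281102, 'rvec': array([ 2.08976717, -0.58278701,  0.34492172]), 'tvec': array([-482.63145624,  209.10815665,  890.21573554])}
{'fov_y': 71.42894487950636, 'cx': 320.2394021235683, 'cy': 241.50146410459632, 'rvec': array([-2.45528927, -1.5279615 , -0.2154926 ]), 'tvec': array([-623.49025621,  -28.51668761,  393.53315444])}
```

View pics/top0.png

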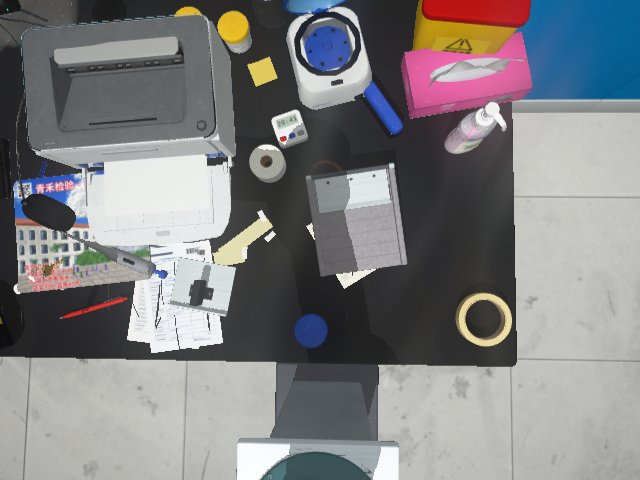

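View pics/scene0.png

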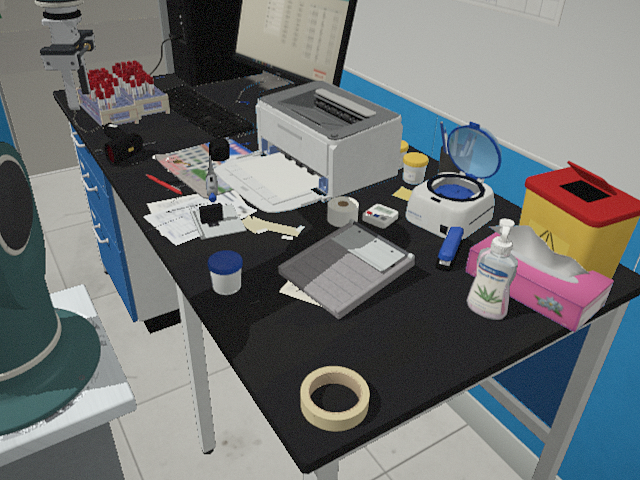

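The top view shows the strip at about (203,287) with its grip at about (198,290), the board centred at about (357,220) with the leaf at its upper end, the cup at (311,331), the label roll at (267,163) and the tape at (484,319). Next I'll zoom in on the strip and board for corner positions.

```bash
cat > h.py <<'E'
import numpy as np,cv2
from scipy.spatial.transform import Rotation as R
def K(p,h=480):
    f=h/2/np.tan(np.radians(p["fov_y"]/2)); return np.array([[f,0,p["cx"]],[0,f,p["cy"]],[0,0,1]])
def cast(p,uv,z):
    uv=np.atleast_2d(uv).astype(float); M=R.from_rotvec(p["rvec"]).as_matrix()
    d=(np.c_[uv,np.ones(len(uv))]@np.linalg.inv(K(p)).T)@M; c=-M.T@p["tvec"]
    z=np.broadcast_to(z,len(uv))
    return c+d*((z-c[2])/d[:,2])[:,None]
def proj(p,X):
    return cv2.projectPoints(np.atleast_2d(X).astype(float),np.array(p["rvec"]),np.array(p["tvec"]),K(p),None)[0][:,0]
E
python3 - <<'E'
import cv2,numpy as np
a=cv2.imread("pics/top0.png")
s=cv2.resize(a[245:330,155:255],None,fx=6,fy=6,interpolation=cv2.INTER_CUBIC)
b=cv2.resize(a[155:285,300:415],None,fx=4.5,fy=4.5,interpolation=cv2.INTER_CUBIC)
b=cv2.convertScaleAbs(b,alpha=1.3)
cv2.imwrite("pics/s.png",s);cv2.imwrite("pics/b.png",b);print(s.shape,b.shape)
E
```

```text
(510, 600, 3) (585, 518, 3)
```

View pics/s.png

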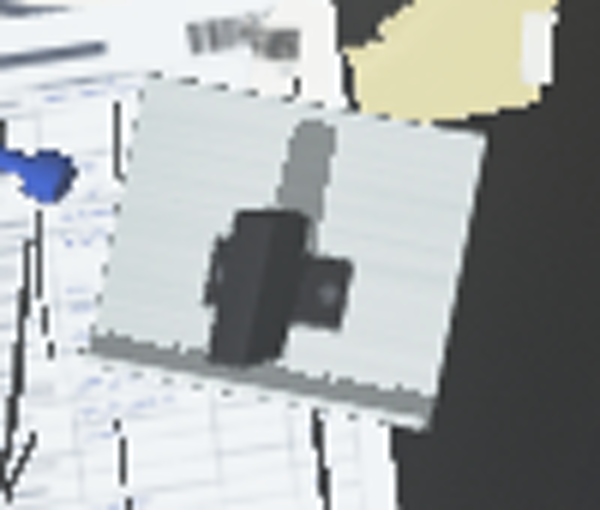

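View pics/b.png

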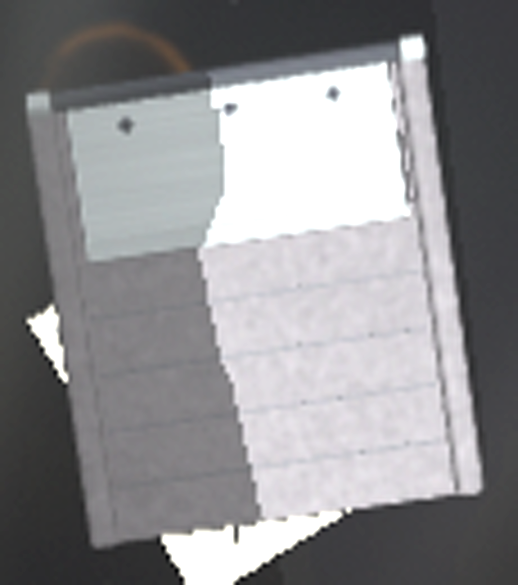

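The strip crop shows the plain-edge corners at (142,78) and (486,133), and the lip-side corners at (87,350) and (425,430). The board crop shows the front corners of the kerb tops at (95,547) and (480,492), the rear corners at (28,97) and (425,38), and the leaf's free-edge ends at (88,262) and (412,217).

Run:
```python
from station import cams
from h import *
p=cams.camera_params("top")
S=lambda a:(np.array(a)+.5)/6-.5+[155,245]
B=lambda a:(np.array(a)+.5)/4.5-.5+[300,155]
s=cast(p,S([(142,78),(486,133)]),4); l=cast(p,S([(87,350),(425,430)]),[0,0])
print(s,l,sep="\n")
ang=lambda a,b:np.degrees(np.arctan2(*(b-a)[:2][::-1]))
print("yaw edge",ang(s[1],s[0])-90,"side R",ang(l[1],s[1]),"side L",ang(l[0],s[0]),"w",np.linalg.norm(s[1]-s[0]),np.linalg.norm(s-l,axis=1))
f=cast(p,B([(95,547),(480,492)]),22); le=cast(p,B([(88,262),(412,217)]),41)
r=cast(p,B([(28,97),(425,38)]),49)
print(f,le,r,sep="\n")
print("front",ang(f[1],f[0])-90,np.linalg.norm(f[1]-f[0]),"leaf",ang(le[1],le[0])-90,np.linalg.norm(le[1]-le[0]),"rear",ang(r[1],r[0])-90,np.linalg.norm(r[1]-r[0]),"sides",ang(f[0],r[0]),ang(f[1],r[1]),np.linalg.norm(r-f,axis=1))
print("leafmid",le.mean(0),"centre",(f.mean(0)+r.mean(0))/2, "front mid",f.mean(0))
```

```text
[[513.23972403 286.8547048    4.        ]
 [495.92051197 168.59466536   4.        ]]
[[421.01691958 303.88836645   0.        ]
 [395.93844047 187.60918568   0.        ]]
yaw edge -8.331752427016553 side R -10.767881928069574 side L -10.464663223712217 w 119.52151285609091 [ 93.86794601 101.85267107]
[[ 479.15635246   -4.96052128   22.        ]
 [ 505.03601096 -172.38799327   22.        ]]
[[ 602.15163456   -1.21528125   41.        ]
 [ 622.63316525 -140.65901798   41.        ]]
[[ 672.62606566   25.22371708   49.        ]
 [ 698.9564255  -145.24417424   49.        ]]
front 8.78680399295439 169.41580534717 leaf 8.355870850864747 140.93987658966518 rear 8.780480360478265 172.48939046118016 sides 8.867532714272405 7.968150184382905 [197.66289022 197.66363876]
leafmid [612.3923999  -70.93714962  41.        ] centre [588.94371364 -74.34224293  35.5       ] front mid [492.09618171 -88.67425728  22.        ]
```

```bash
cat >> h.py <<'E'
def pose(yaw,pitch=0):
    """tool rotation: z down, y along object's y, object yaw (deg), sloped up along its x by pitch deg"""
    return R.from_euler('z',yaw,degrees=True)*R.from_euler('y',-pitch,degrees=True)*R.from_matrix(np.array([[-1,0,0],[0,1,0],[0,0,-1.]]))
def plan(st,tgt,rot):
    r=R.from_rotvec(st["eef_rot"])
    print("t",st["t"],"tcp",st["tcp_pos"].round(1),"shift",(r.inv().apply(np.array(tgt)-st["tcp_pos"])/1000).round(4),"turn",(r.inv()*rot).as_rotvec().round(4))
E
python3 - <<'E'
from station import sensors
from h import *
plan(sensors.state(),[443.6,238,240],pose(-9.5))
E
```

```text
t 0.1 tcp [275.6 560.7 302.1] shift [-0.2931 -0.2154  0.0623] turn [-1.10e-03 -1.00e-04 -2.91e-01]
```

Call:
move_arm --pt "-0.0293 -0.0215 0.0062 0 0 0 -1" --pt "-0.0293 -0.0215 0.0062 0 0 0 -1" --pt "-0.0293 -0.0215 0.0062 0 0 0 -1" --pt "-0.0293 -0.0215 0.0062 0 0 0 -1" --pt "-0.0293 -0.0215 0.0062 0 0 0 -1" --pt "-0.0293 -0.0215 0.0062 0 0 0 -1" --pt "-0.0293 -0.0215 0.0062 0 0 0 -1" --pt "-0.0293 -0.0215 0.0062 0 0 0 -1" --pt "-0.0293 -0.0215 0.0062 0 0 0 -1" --pt "-0.0293 -0.0215 0.0062 0 0 0 -1" --pt "0 0 0 0 0 -0.12 -1" --pt "0 0 0 0 0 -0.12 -1"

```text
t: 1.1
tcp_pos: [444.5, 236.6, 240.2]
eef_rot: [-0.338, -3.123, 0.002]
ft_force: [-0.1, 1.0, 0.3]
width: 0.997
grasp_force: 0.0
```

Call:
move_arm --pt "0 0 0 0 0 -0.05 -1" --pt "0 0 0 0 0 0 -1" --pt "0 0 0 0 0 0 -1"

```text
t: 1.35
tcp_pos: [443.7, 238.6, 240.5]
eef_rot: [-0.265, -3.13, 0.0]
ft_force: [-0.1, -0.5, -0.0]
width: 1.004
grasp_force: 0.0
```

Run:
```python
from station import sensors,cams
from h import *
plan(sensors.state(),[443.6,238,108],pose(-9.5))
p=cams.camera_params("wrist");a=cams.read_camera("wrist")
cv2.imwrite("pics/w1.png",a[:,:,::-1]);np.save("w1.npy",p,allow_pickle=True)
yaw=np.radians(-9.5);c=np.array([455.5,236,0]);x=np.array([np.cos(yaw),np.sin(yaw),0]);y=np.array([-x[1],x[0],0])
for q in [(50,60,4),(50,-60,4),(-50,60,0),(-50,-60,0),(13,7,44),(13,-7,44),(-37,7,44),(-37,-7,44)]:
  print(q,proj(p,c+q[0]*x+q[1]*y+[0,0,q[2]])[0].round(1))
```

```text
t 1.35 tcp [443.7 238.6 240.5] shift [ 0.     -0.0006  0.1325] turn [-0.0002 -0.0002 -0.0032]
(50, 60, 4) [378.5 289. ]
(50, -60, 4) [262.9 289.4]
(-50, 60, 0) [382.4 191.9]
(-50, -60, 0) [258.2 192.4]
(13, 7, 44) [328.3 269.6]
(13, -7, 44) [312.6 269.7]
(-37, 7, 44) [328.5 214.5]
(-37, -7, 44) [312.  214.6]
```

View pics/w1.png

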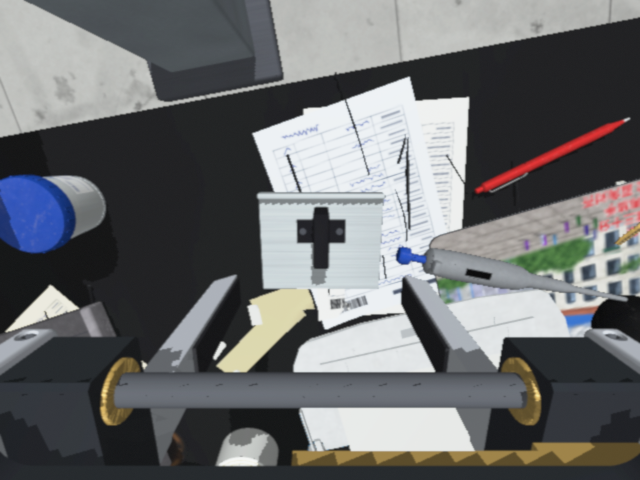

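The wrist view shows the strip's corners at about (262,289), (379,290), (258,193) and (383,193), and the grip at columns 313–328. That matches the estimate to about 1 mm, so I'm descending.

Call:
move_arm --pt "0 -0.0006 0.02 0 0 0 0" --pt "0 0 0.03 0 0 0 0" --pt "0 0 0.03 0 0 0 0" --pt "0 0 0.025 0 0 0 0" --pt "0 0 0.015 0 0 0 0" --pt "0 0 0.01 0 0 0 0" --pt "0 0 0 0 0 0 0"

```text
t: 1.98
tcp_pos: [443.0, 237.9, 109.1]
eef_rot: [-0.263, -3.128, 0.003]
ft_force: [0.5, -0.5, 0.2]
width: 0.542
grasp_force: 0.0
```

Call:
move_arm --pt "0 0 0 0 0 0 1" --pt "0 0 0 0 0 0 1" --pt "0 0 0 0 0 0 1" --pt "0 0 0 0 0 0 1" --pt "0 0 0 0 0 0 1" --pt "0 0 0 0 0 0 1" --grip_force 40

```text
t: 2.48
tcp_pos: [443.9, 238.3, 111.1]
eef_rot: [0.262, 3.13, 0.001]
ft_force: [-1.4, -0.3, 8.2]
width: 0.144
grasp_force: 40.0
```

Call:
move_arm --pt "0 0 -0.01 0 0 0 1" --pt "0 0 -0.02 0 0 0 1" --pt "0 0 -0.025 0 0 0 1" --pt "0 0 -0.025 0 0 0 1" --pt "0 0 -0.025 0 0 0 1" --pt "0 0 -0.015 0 0 0 1" --pt "0 0 0 0 0 0 1" --pt "0 0 0 0 0 0 1"

```text
t: 3.15
tcp_pos: [443.7, 238.1, 231.4]
eef_rot: [0.262, 3.13, 0.001]
ft_force: [0.1, 0.3, -1.8]
width: 0.148
grasp_force: 40.0
```

```bash
cat >> h.py <<'E'
LAP=np.array([613,-70.8,31.]); RS=R.from_euler('z',8.6,degrees=True)*R.from_euler('y',-8,degrees=True)
def tcp_for(ex,ez,g=(-62,0,110)):
    """TCP for strip edge at lap (ex,0,ez); g = TCP relative to strip_edge, strip axes"""
    return LAP+RS.apply(np.array([ex,0,ez])+g)
E
python3 - <<'E'
from station import sensors,cams
from h import *
s=sensors.state();print(s["ft_force"],s["width"])
plan(s,tcp_for(-35,50)+[0,0,0],pose(8.6,8))
p=cams.camera_params("wrist");a=cams.read_camera("wrist")
cv2.imwrite("pics/w2.png",a[:,:,::-1]);np.save("w2.npy",p,allow_pickle=True)
# expected picture of strip in hand
r=R.from_rotvec(s["eef_rot"]);o=r.as_matrix()
for q in [(50,60,4),(50,-60,4),(-50,60,12),(-50,-60,12)]:
  v=np.array(q)-[-12,0,110]
  print(q,proj(p,s["tcp_pos"]+r.apply([-v[0],v[1],-v[2]]))[0].round(1))
E
```

```text
[ 0.11451759  0.25821967 -1.79966109] 0.14833370128939455
t 3.15 tcp [443.7 238.1 231.4] shift [-0.1058 -0.3135  0.0552] turn [-0.0213 -0.1372 -0.3165]
(50, 60, 4) [411.8 371. ]
(50, -60, 4) [230.7 371.1]
(-50, 60, 12) [429.2 227.1]
(-50, -60, 12) [213.3 227.3]
```

View pics/w2.png

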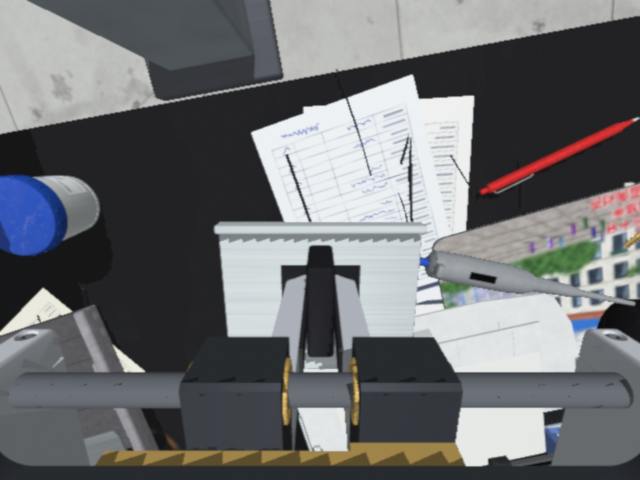

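The strip is in the hand and roughly level. Its lip runs from (215,223) to (427,225), a few pixels off the predicted (213–429, 227). I'll measure the side edges to get the in-hand pitch and height.

Run:
```python
from h import *
from scipy.optimize import least_squares
p=np.load("w2.npy",allow_pickle=True).item()
a=cv2.imread("pics/w2.png");g=cv2.cvtColor(a,cv2.COLOR_BGR2GRAY).astype(float)
gx=cv2.Sobel(g,cv2.CV_64F,1,0)
def sub(v,k):
    w=np.abs(v);i=w.argmax();return k+i
L=[(sub(gx[r,212:235],212),r) for r in range(245,335,6)];Rr=[(sub(gx[r,405:432],405),r) for r in range(245,335,6)]
print(L,Rr,sep="\n")
gy=cv2.Sobel(g,cv2.CV_64F,0,1)
for c in (222,225,230,240,260,400,410,418):print(c,g[216:246,c].astype(int))
```

```text
[(np.int64(219), 245), (np.int64(220), 251), (np.int64(220), 257), (np.int64(221), 263), (np.int64(221), 269), (np.int64(222), 275), (np.int64(223), 281), (np.int64(223), 287), (np.int64(224), 293), (np.int64(224), 299), (np.int64(225), 305), (np.int64(225), 311), (np.int64(226), 317), (np.int64(226), 323), (np.int64(227), 329)]
[(np.int64(431), 245), (np.int64(431), 251), (np.int64(426), 257), (np.int64(419), 263), (np.int64(425), 269), (np.int64(427), 275), (np.int64(417), 281), (np.int64(417), 287), (np.int64(416), 293), (np.int64(416), 299), (np.int64(414), 305), (np.int64(415), 311), (np.int64(415), 317), (np.int64(415), 323), (np.int64(413), 329)]
222 [ 35  34  35  36  43  85 140 156 160 173 197 209 213 213 213 211 200 173
 138 126 127 129 130 134 157 203 217 216 215 214]
225 [ 35  36  36  35  43  86 140 156 161 174 198 210 214 214 212 211 200 173
 139 126 127 129 133 158 201 215 217 216 215 214]
230 [ 36  35  35  36  43  86 141 157 161 173 198 210 214 214 213 211 201 173
 139 127 128 129 130 132 132 143 176 207 215 214]
240 [ 35  36  36  36  44  87 141 157 161 174 198 211 215 214 214 211 201 172
 139 128 128 129 149 192 211 215 217 216 216 215]
260 [ 33  35  36  34  44  88 143 159 162 175 201 213 216 215 213 211 201 174
 140 129 128 130 131 132 151 196 215 216 215 215]
400 [221 219 210 214 228 224 182 161 162 176 203 214 218 218 215 209 192 158
 133 127 127 126 130 141 146 163 201 213 213 209]
410 [100 111 115 116 141 184 171 160 162 175 202 213 217 218 215 208 191 157
 131 126 127 128 144 186 206 210 210 212 212 208]
418 [223 199 192 216 228 216 176 160 162 176 201 213 217 218 215 208 190 156
 135 128 126 126 125 128 152 197 209 210 210 207]
```

Call:
move_arm --pt "-0.006 -0.0175 0 0 0 0 1" --pt "-0.0111 -0.033 0 0 0 0 1" --pt "-0.0111 -0.033 0 0 0 0 1" --pt "-0.0111 -0.033 0 0 0 0 1" --pt "-0.0111 -0.033 0 0 0 0 1" --pt "-0.0111 -0.033 0 0 0 0 1" --pt "-0.0111 -0.033 0 0 0 0 1" --pt "-0.0111 -0.033 0 0 0 0 1" --pt "-0.0111 -0.033 0 0 0 0 1" --pt "-0.011 -0.032 0 0 0 0 1" --pt "0 0 0 -0.0071 -0.0457 -0.1055 1" --pt "0 0 0 -0.0071 -0.0457 -0.1055 1"

```text
t: 4.2
tcp_pos: [495.6, -90.5, 229.2]
eef_rot: [-0.07, 3.049, 0.008]
ft_force: [0.5, 0.4, -2.5]
width: 0.144
grasp_force: 40.0
```

Call:
move_arm --pt "0 0 0 -0.0071 -0.0457 -0.1055 1" --pt "0 0 0 0 0 0 1" --pt "0 0 0 0 0 0 1" --pt "0 0 0 0 0 0 1"

```text
t: 4.53
tcp_pos: [495.9, -88.5, 230.2]
eef_rot: [-0.22, 2.998, 0.015]
ft_force: [0.6, -0.1, -1.2]
width: 0.144
grasp_force: 40.0
```

Run:
```python
from station import sensors,cams
from h import *
s=sensors.state();print(s["ft_force"],s["width"])
plan(s,tcp_for(-35,15),pose(8.6,8))
p=cams.camera_params("wrist");a=cams.read_camera("wrist")
cv2.imwrite("pics/w3.png",a[:,:,::-1]);np.save("w3.npy",p,allow_pickle=True)
t=cams.read_camera("top");q=cams.camera_params("top")
sc=cams.read_camera("scene")
# model points of board in top view; strip in top view
r=R.from_rotvec(s["eef_rot"])
v=lambda q:s["tcp_pos"]+r.apply([-(q[0]+12),q[1],-(q[2]-110)])
P=[v((50,60,4)),v((50,-60,4))]
for P_ in P: print(proj(q,P_)[0].round(1),proj(cams.camera_params("scene"),P_)[0].round(1))
m=np.hstack([t[120:300,260:440],]);m=cv2.resize(m,None,fx=2.2,fy=2.2)
n=cv2.resize(sc[170:350,240:440],None,fx=2,fy=2);m=cv2.resize(m,(396,396))
n=cv2.copyMakeBorder(n,0,36,0,0,cv2.BORDER_CONSTANT)
cv2.imwrite("pics/ts3.png",np.hstack([m,n])[:,:,::-1])
```

```text
[ 0.58535373 -0.09502274 -1.1549433 ] 0.14396810030436258
t 4.5333 tcp [495.9 -88.5 230.2] shift [0.0071 0.0001 0.0888] turn [-0.0006 -0.0038 -0.0037]
[326.3 228.8] [319.1 208.7]
[395.2 219.2] [364.  236.3]
```

View pics/ts3.png

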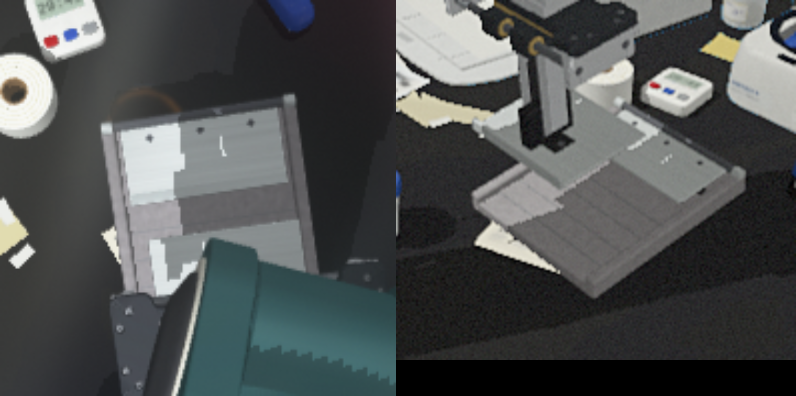

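The top view shows the strip's plain edge parallel to the leaf edge and within 1 px of the prediction, at (327,229)–(395,220). Its pose in the hand is confirmed, so I'm lowering it onto the board in front of the leaf.

Call:
move_arm --pt "0.0035 0 0.02 0 -0.0019 -0.0018 1" --pt "0.0036 0 0.025 0 -0.0019 -0.0018 1" --pt "0 0 0.02 0 0 0 1" --pt "0 0 0.015 0 0 0 1" --pt "0 0 0.009 0 0 0 1" --pt "0 0 0 0 0 0 1" --pt "0 0 0 0 0 0 1" --pt "0 0 0 0 0 0 1"

```text
t: 5.35
tcp_pos: [501.7, -87.9, 142.4]
eef_rot: [-0.23, 2.99, 0.014]
ft_force: [-0.2, -0.6, -1.8]
width: 0.147
grasp_force: 40.0
```

Call:
move_arm --pt "0 0 0.003 0 0 0 1" --pt "0 0 0.003 0 0 0 1" --pt "0 0 0.002 0 0 0 1" --pt "0 0 0 0 0 0 1" --pt "0 0 0 0 0 0 1"

```text
t: 5.77
tcp_pos: [502.4, -87.7, 133.6]
eef_rot: [-0.23, 2.991, 0.015]
ft_force: [-1.2, -1.0, -2.4]
width: 0.145
grasp_force: 40.0
```

Call:
move_arm --pt "0 0 0.002 0 0 0 1" --pt "0 0 0.001 0 0 0 1" --pt "0 0 0 0 0 0 1" --pt "0 0 0 0 0 0 1"

```text
t: 6.1
tcp_pos: [502.9, -87.6, 130.6]
eef_rot: [-0.23, 2.991, 0.015]
ft_force: [-0.1, 0.2, -1.6]
width: 0.146
grasp_force: 40.0
```

Call:
move_arm --pt "0 0 0.001 0 0 0 1" --pt "0 0 0.001 0 0 0 1" --pt "0 0 0 0 0 0 1" --pt "0 0 0 0 0 0 1"

```text
t: 6.43
tcp_pos: [503.2, -87.6, 128.7]
eef_rot: [-0.231, 2.991, 0.015]
ft_force: [0.1, -1.0, -1.5]
width: 0.148
grasp_force: 40.0
```

Call:
move_arm --pt "0 0 0.001 0 0 0 1" --pt "0 0 0 0 0 0 1" --pt "0 0 0 0 0 0 1"

```text
t: 6.68
tcp_pos: [503.3, -87.6, 127.7]
eef_rot: [-0.23, 2.991, 0.015]
ft_force: [0.0, -0.1, -2.0]
width: 0.148
grasp_force: 40.0
```

Call:
move_arm --pt "0 0 0.001 0 0 0 1" --pt "0 0 0 0 0 0 1" --pt "0 0 0 0 0 0 1"

```text
t: 6.93
tcp_pos: [503.5, -87.6, 127.4]
eef_rot: [-0.23, 2.991, 0.015]
ft_force: [-8.0, 0.0, 19.3]
width: 0.144
grasp_force: 40.0
```

Run:
```python
from station import sensors
from h import *
s=sensors.state();r=R.from_rotvec(s["eef_rot"])
print("tool F",r.inv().apply(s["ft_force"]).round(1),"tool M",r.inv().apply(s["torque"]).round(2))
plan(s,tcp_for(29,0),pose(8.6,8))
# edge estimate in lap frame
print(RS.inv().apply(s["tcp_pos"]-LAP)-[-62,0,110])
```

```text
tool F [  5.1   1.2 -20.2] tool M [-0.7   1.52 -0.01]
t 6.9333 tcp [503.5 -87.6 127.4] shift [-0.0633  0.      0.0011] turn [-0.0005  0.0027  0.0036]
[-34.28783801  -0.25116648   0.90317972]
```

The contact moment puts the touching point at the lip end, so the nose is slightly high. I'll trim the pitch down and feel again.

Call:
move_arm --pt "0 0 -0.0007 0 0 0 1" --pt "0 0 0 0 0.01 0 1" --pt "0 0 0.0005 0 0 0 1" --pt "0 0 0 0 0 0 1" --pt "0 0 0 0 0 0 1"

```text
t: 7.35
tcp_pos: [503.6, -87.7, 127.4]
eef_rot: [-0.231, 3.001, 0.013]
ft_force: [-6.9, 0.2, 13.7]
width: 0.146
grasp_force: 40.0
```

```bash
cat > f.py <<'E'
from station import sensors
from h import *
s=sensors.state();r=R.from_rotvec(s["eef_rot"]);F=r.inv().apply(s["ft_force"]);M=r.inv().apply(s["torque"])
print("tool F",F.round(1),"M",M.round(2),"contact rx,ry mm",1000*np.array([(.11*F[0]-M[1])/F[2],(M[0]+.11*F[1])/F[2]]).round(3))
plan(s,tcp_for(29,0),pose(8.6,8))
E
python3 f.py
```

```text
tool F [  4.9   1.3 -14.4] M [-0.43  0.84  0.01] contact rx,ry mm [21. 20.]
t 7.35 tcp [503.6 -87.7 127.4] shift [-0.0632  0.0001  0.0004] turn [-0.0008 -0.0076  0.0036]
```

Call:
move_arm --pt "0 0 -0.0005 0 0.008 0 1" --pt "-0.004 0 -0.0001 0 0 0.0036 1" --pt "-0.004 0 -0.0001 0 0 0 1" --pt "-0.004 0 -0.0001 0 0 0 1" --pt "0 0 0 0 0 0 1" --pt "0 0 0 0 0 0 1"

```text
t: 7.85
tcp_pos: [515.6, -85.8, 129.4]
eef_rot: [-0.226, 3.009, 0.013]
ft_force: [0.4, -0.2, 3.6]
width: 0.144
grasp_force: 40.0
```

```bash
python3 f.py
```

```text
tool F [-0.8 -0.3 -3.5] M [-0.16 -0.32  0.01] contact rx,ry mm [-65.  55.]
t 7.85 tcp [515.6 -85.8 129.4] shift [-0.0509  0.0003  0.0004] turn [-0.001  -0.0152  0.0002]
```

Call:
move_arm --pt "0 0 -0.0003 -0.003 -0.004 0 1" --pt "-0.004 0 0 0 0 0 1" --pt "-0.005 0 -0.0001 0 0 0 1" --pt "-0.005 0 0 0 0 0 1" --pt "-0.005 0 -0.0001 0 0 0 1" --pt "0 0 0 0 0 0 1" --pt "0 0 0 0 0 0 1"

```text
t: 8.43
tcp_pos: [534.0, -82.8, 132.0]
eef_rot: [-0.227, 3.005, 0.018]
ft_force: [-0.5, 0.1, 0.1]
width: 0.147
grasp_force: 40.0
```

```bash
python3 f.py
python3 - <<'E'
from station import cams
import cv2,numpy as np
t=cams.read_camera("top")[140:280,290:430];s=cams.read_camera("scene")[190:320,270:430]
cv2.imwrite("pics/ts4.png",np.hstack([cv2.resize(t,(390,390)),cv2.resize(s,(400,390))])[:,:,::-1])
E
```

```text
tool F [ 0.5  0.2 -0.2] M [-0.01 -0.1  -0.04] contact rx,ry mm [-962.  -70.]
t 8.4333 tcp [534.  -82.8 132. ] shift [-0.0321  0.      0.0008] turn [ 0.0022 -0.0115  0.0006]
```

View pics/ts4.png

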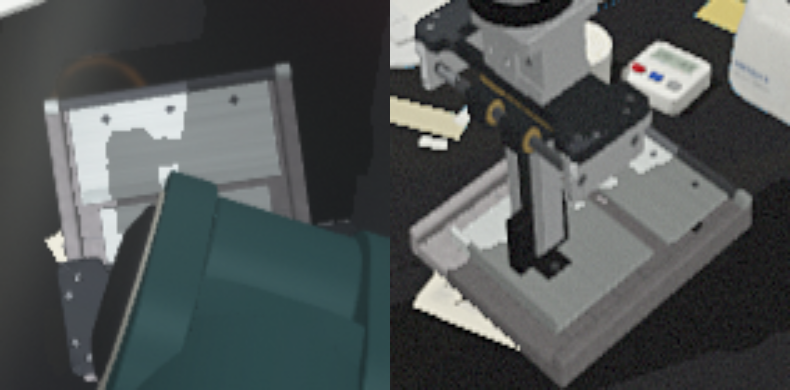

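The images show the strip between the kerbs, parallel to the leaf and a few millimetres short of its edge. The force is near zero, so I'm sliding it in.

Call:
move_arm --pt "-0.004 0 0.0002 0 0 0 1" --pt "-0.004 0 0 0 0 0 1" --pt "-0.004 0 -0.0001 0 0 0 1" --pt "-0.004 0 0 0 0 0 1" --pt "-0.004 0 0 0 0 0 1" --pt "-0.004 0 -0.0001 0 0 0 1" --pt "0 0 0 0 0 0 1" --pt "0 0 0 0 0 0 1"

```text
t: 9.2
tcp_pos: [557.7, -79.3, 135.3]
eef_rot: [-0.227, 3.005, 0.018]
ft_force: [0.2, -0.5, 1.1]
width: 0.145
grasp_force: 40.0
```

```bash
python3 f.py
```

```text
tool F [-0.2 -0.5 -1.1] M [ 0.14 -0.34 -0.01] contact rx,ry mm [-285.  -77.]
t 9.2 tcp [557.7 -79.3 135.3] shift [-0.0079  0.0001  0.001 ] turn [ 0.002  -0.0109  0.0005]
```

Call:
move_arm --pt "-0.002 0 0 0.0015 0 0 1" --pt "-0.002 0 0 0 0 0 1" --pt "-0.002 0 0 0 0 0 1" --pt "-0.001 0 0 0 0 0 1" --pt "0 0 0 0 0 0 1" --pt "0 0 0 0 0 0 1"

```text
t: 9.7
tcp_pos: [564.0, -78.4, 136.1]
eef_rot: [-0.226, 3.006, 0.016]
ft_force: [-2.8, -0.5, 4.2]
width: 0.144
grasp_force: 40.0
```

Call:
move_arm --pt "-0.001 0 0 0 0 0 1" --pt "0 0 0 0 0 0 1" --pt "0 0 0 0 0 0 1"

```text
t: 9.95
tcp_pos: [564.8, -78.3, 136.2]
eef_rot: [-0.226, 3.006, 0.016]
ft_force: [-4.5, -0.4, 5.2]
width: 0.147
grasp_force: 40.0
```

Call:
move_arm --pt "-0.001 0 0 0 0 0 1" --pt "0 0 0 0 0 0 1" --pt "0 0 0 0 0 0 1"

```text
t: 10.2
tcp_pos: [565.8, -78.1, 136.4]
eef_rot: [-0.226, 3.006, 0.016]
ft_force: [-4.6, -0.5, 6.5]
width: 0.148
grasp_force: 40.0
```

```bash
python3 f.py
```

```text
tool F [ 3.7  0.2 -7.1] M [ 0.06  0.73 -0.02] contact rx,ry mm [ 44. -10.]
t 10.2 tcp [565.8 -78.1 136.4] shift [0.0004 0.0002 0.001 ] turn [ 0.0008 -0.0121 -0.    ]
```

Call:
move_arm --pt "-0.001 0 -0.0001 0 0 0 1" --pt "0 0 0 0 0 0 1" --pt "0 0 0 0 0 0 1"

```text
t: 10.45
tcp_pos: [566.9, -78.0, 136.6]
eef_rot: [-0.226, 3.006, 0.016]
ft_force: [-4.4, -1.7, 5.3]
width: 0.144
grasp_force: 40.0
```

Call:
move_arm --pt "-0.001 0 0 0 0 0 1" --pt "0 0 0 0 0 0 1" --pt "0 0 0 0 0 0 1"

```text
t: 10.7
tcp_pos: [567.9, -77.8, 136.7]
eef_rot: [-0.226, 3.006, 0.016]
ft_force: [-4.1, -1.1, 5.8]
width: 0.149
grasp_force: 40.0
```

```bash
python3 f.py
```

```text
tool F [ 3.4 -0.5 -6.3] M [0.02 0.65 0.01] contact rx,ry mm [43.  6.]
t 10.7 tcp [567.9 -77.8 136.7] shift [0.0025 0.0002 0.001 ] turn [ 0.0007 -0.0118  0.0001]
```

Call:
move_arm --pt "-0.001 0 -0.0001 0 0 0 1" --pt "0 0 0 0 0 0 1" --pt "0 0 0 0 0 0 1"

```text
t: 10.95
tcp_pos: [568.8, -77.7, 136.9]
eef_rot: [-0.226, 3.006, 0.016]
ft_force: [-4.5, -1.2, 5.0]
width: 0.148
grasp_force: 40.0
```

Call:
move_arm --pt "-0.001 0 0 0 0 0 1" --pt "0 0 0 0 0 0 1" --pt "0 0 0 0 0 0 1"

```text
t: 11.2
tcp_pos: [569.1, -77.8, 136.8]
eef_rot: [-0.226, 3.007, 0.016]
ft_force: [-10.1, -3.7, 9.1]
width: 0.147
grasp_force: 40.0
```

```bash
python3 f.py
python3 - <<'E'
from station import cams
import cv2,numpy as np
t=cams.read_camera("top")[140:280,290:430];s=cams.read_camera("scene")[190:320,270:430]
cv2.imwrite("pics/ts5.png",np.hstack([cv2.resize(t,(390,390)),cv2.resize(s,(400,390))])[:,:,::-1])
E
```

```text
tool F [  9.3  -2.1 -10.4] M [ 0.32  1.82 -0.12] contact rx,ry mm [77. -9.]
t 11.2 tcp [569.1 -77.8 136.8] shift [0.0037 0.0004 0.001 ] turn [ 0.0008 -0.0135 -0.0001]
```

View pics/ts5.png

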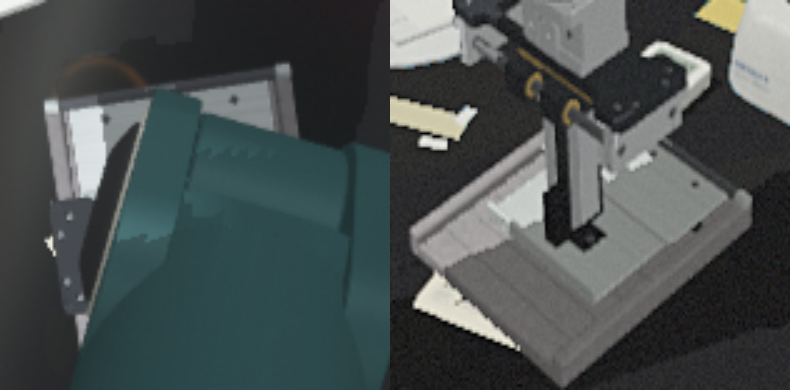

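The stop is met: the push force stepped up, the TCP stalled, and the leaf lies flat. Now I'll level the pitch and press.

Call:
move_arm --pt "0 0 0 0 0.006 0 1" --pt "0 0 0.0002 0 0 0 1" --pt "0 0 0 0 0 0 1" --pt "0 0 0 0 0 0 1"

```text
t: 11.63
tcp_pos: [569.6, -77.8, 136.8]
eef_rot: [-0.227, 3.012, 0.015]
ft_force: [-8.4, -2.7, 8.2]
width: 0.148
grasp_force: 40.0
```

```bash
python3 f.py
```

```text
tool F [ 7.6 -1.4 -9.2] M [ 0.21  1.35 -0.11] contact rx,ry mm [56. -6.]
t 11.6333 tcp [569.6 -77.8 136.8] shift [0.0042 0.0004 0.001 ] turn [ 0.0006 -0.0184  0.    ]
```

Call:
move_arm --pt "0.0002 0 0 0 0.007 0 1" --pt "0 0 0.0003 0 0 0 1" --pt "0 0 0 0 0 0 1" --pt "0 0 0 0 0 0 1"

```text
t: 11.97
tcp_pos: [569.9, -77.7, 136.8]
eef_rot: [-0.227, 3.018, 0.014]
ft_force: [-4.1, -3.0, 7.8]
width: 0.147
grasp_force: 40.0
```

```bash
python3 f.py
```

```text
tool F [ 3.6 -2.3 -8.3] M [ 0.19  0.57 -0.1 ] contact rx,ry mm [20.  8.]
t 11.9667 tcp [569.9 -77.7 136.8] shift [0.0045 0.0004 0.0009] turn [ 0.0004 -0.0242  0.0001]
```

Call:
move_arm --pt "0.0002 0 0.0002 0 0.004 0 1" --pt "0 0 0.0002 0 0 0 1" --pt "0 0 0 0 0 0 1" --pt "0 0 0 0 0 0 1" --pt "0 0 0 0 0 0 1"

```text
t: 12.38
tcp_pos: [570.2, -77.7, 136.8]
eef_rot: [-0.227, 3.021, 0.013]
ft_force: [-3.8, -1.4, 12.0]
width: 0.144
grasp_force: 40.0
```

```bash
python3 f.py
```

```text
tool F [  2.6  -0.8 -12.3] M [ 0.11  0.42 -0.14] contact rx,ry mm [11. -2.]
t 12.3833 tcp [570.2 -77.7 136.8] shift [0.0048 0.0004 0.0009] turn [ 0.0003 -0.0271  0.0002]
```

```bash
python3 -c "
from station import bot
print(bot.finish_job())"
```

```text
the job is handed in; nothing more can be done
None
```

I handed the job in with the strip tucked under the leaf to the stop and held flat on the board with a push of about 12 N. The leaf looked flat in the last picture, and no result has come back.

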